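# Pump up the paste dispenser's air tank until the pressure pin stands out

### The arm

A 6-joint arm with a two-finger parallel gripper is mounted at the origin on the work surface. World frame = base frame: x ahead of the robot, y to its left, z up, the work surface at z = 0. Lengths are in m, angles in degrees, forces in N, time in s.
With the tool pointing down it reaches from about 0.325 to 0.9 m from the base axis. Payload 3.5 kg.
Tool frame: the origin (TCP) lies at the very end of the fingers, on their centre line; the grasp point (between the pads) lies 19 mm behind it (robot.grasp_offset is the distance from the TCP to the grasp point, in m); z points along the fingers, y is the line along which they close (so a half turn about z gives the same grasp; the last joint's range is limited). The gripper opens to 85 mm and grips with 20 to 120 N. Pads are 22 mm wide; open, the fingers measure 114 mm over their backs; the gripper's body (76 mm by 85 mm) begins 54 mm behind the grasp point. The pads swing forward as they close: fully open they stand 13 mm farther back than shut.
Start: joints at [-72.846, 15.837, -1.513, 72.651, 0, 84.076], TCP at [0.245, -0.575, 0.204] pointing down, gripper open.
Joint ranges: [-178.77, 178.77], [-48.84, 107.48], [-61.69, 71.31], [-111.58, 123.2], [-90, 87.43], [-180, 180]. Speed limits (degrees/s): [147.25, 147.25, 180, 180, 180, 180].

### API

Orientations are given as a 3x3 rotation matrix whose columns are the frame's x, y, z axes.
In Python, from plant import observe, camera, workorder, robot gives the robot as it stands.
- The arm moves only by the tool servo_tool, never from a script. Its argument "steps" is text: rows parted by semicolons, each of 4 numbers parted by spaces: the shift along the tool's x, y, z as a fraction of full scale, then the turn about the tool's z as a fraction of full scale. In form: x y z yaw; .... A call has 1 to 8 rows; each row is the pose to reach, as a shift and turn from the pose commanded when the call began, along the tool's axes at that moment; what a row does not reach only later rows make up. Full scale, the value 1, is 500 mm for a shift and 90 degrees for a turn. A row lasts 1/10 s, in which the tool goes at most 50 mm and 8.59 degrees, less where a joint would pass 70% of its speed; a pose out of reach is approached as far as the arm can. A call with a number of a shift or a turn outside -1 to 1 is refused whole. A call with a gripper value outside its range is refused whole. "gripper" is the gripper command: -1 is fully open, 1 is shut, values between are in proportion, set as the call begins (left out, the last holds). The fingers move at their own pace and stop on an object; "force" is the grip in N (left out, the last holds). Time passes only in rows, so rows that repeat a pose let the fingers close. It gives the time, the measured TCP pose, the force, the opening and the grip force at its end, in the units of the state.
- observe(): the state, without advancing time (a new reading comes with each control period).
- camera(name): name is "scene" or "top" or "wrist"; returns a dict with "img" (400x640x3 uint8, red, green, blue), "z_map" (400x640 float32, m along the optical axis (not along the pixel's ray), 0 where there is no reading), "vertical_fov" (degrees; the focal length in pixels is half the picture's height over the tangent of half this angle, whatever the lens; pixels are square), "cx", "cy" (the principal point, pixels), "camera_from_world" (4x4, takes a point from world to camera coordinates). Camera axes: x right, y down, z forward; pixel columns grow to the right and rows downward; lengths in m; the calibration is good to about 2 mm. A picture is of the moment at which its call begins.
- workorder.hand_in(): hands the job in; it is judged then, once.
The state is a dict: "time": time; "qpos": joint angles; "joint_velocities": joint speeds; "joint_torque": joint torques, N m; "ee_pos": TCP position; "ee_rot": TCP orientation; "wrist_force": force on the tool from outside, world axes, zero at the start; "torque": the same for the moment, N m; "finger_gap": opening from 0.0 (shut) to 1.0 (fully open); "finger_force": force on a finger pad.
Only numpy, scipy, OpenCV 4.12 (cv2) and the standard library are available. Lean on these libraries where they do the work, as an engineer would, in place of code of your own. Each camera call takes 0.05 s, during which the arm holds its last target. There are 200 camera calls.

### The job

Charge the air tank of the paste dispenser: push the black pump knob on top of it down with the fingertips, letting it spring back up each time, in full strokes until the pressure pin beside the pump has risen fully out, then let the knob come up and take the hand away. Press only the knob, from above and without gripping it; do not touch the pin or the rest of the tank, and leave everything else on the bench where it is.

Things in the scene. Friction and masses are not known exactly. Their poses are not given: they have to be found in the camera images.
- tank: hand-pumped air tank, fixed to the bench: bare metal cylinder 100 mm across on a 150 x 130 mm foot plate, with a grey bolted head 116 mm across whose top is 132 mm above the bench. Origin: centre of the underside. On the head stand, along the tank's y: the pump in the middle (y = 0), the pressure pin at y = +43 mm, and a brass relief valve with a small pull ring (top 167 mm above the bench) at y = -43 mm. The outlet coupler sticks out towards -x at 64 mm height
- knob: black mushroom-shaped knob of the pump, 50 mm across, 22 mm thick, on a 12 mm rod; its flat top is 36 mm across. Origin: centre of its underside. It is pushed straight down and a spring brings it back
- knob_top (a point): centre of the flat top face of the pump knob, 208 mm above the bench when the pump is up and 184 mm when it is fully down; z axis up
- plunger (a joint): pump stroke in m: 0 up (rest), 0.024 fully down on its stop. The spring pushes back with about 3.5 N at the top and 10 N at the bottom, up to 5 N more while the pin is being raised. Each full stroke raises the pin by about 5 mm (the first by 5 to 10 mm), during the down stroke; the pin then stays. A stroke shorter than 20 mm, or one that starts before the knob is back up, may gain nothing
- pin_rise (a joint): how far the pressure pin stands out of its bush, in m: 0 fully in, 0.028 to 0.030 fully out (it rises no further, however much is pumped). The tank is partly charged at the start: 0 to 0.010, so three to five full strokes are needed
- pin: the pressure pin: plain steel, 9 mm thick, upright, in a black bush whose top is 148 mm above the bench. Origin: 2 mm below the tip of the pin
- pin_tip (a point): tip of the pressure pin: 150 mm above the bench when fully in, 179 mm when fully out
- syringe: loose white paste syringe lying on its side, barrel 23 mm thick, 140 mm long along its x. Origin: bench level below its middle
- solder_reel: loose reel of solder standing on its flange, 56 mm across, 34 mm high. Origin: bench level below its middle
- tip_tin: loose round tin with brass wool for cleaning iron tips, 62 mm across, 37 mm high. Origin: bench level below its middle
- flux_bottle: loose white plastic bottle with a red cap, 48 mm across, 115 mm high. Origin: bench level below its middle
- mouse: loose black computer mouse, 100 x 60 mm, 34 mm high. Origin: bench level below its middle
- suction_cup: loose screen-lifting suction cup with a bow handle, 60 mm across, 51 mm high. Origin: bench level below its middle
- screwdriver: loose screwdriver lying flat, 160 mm long along its x. Origin: bench level below its middle
- tape_roll: loose roll of amber tape lying flat, 68 mm across, 19 mm high. Origin: bench level below its middle

How it is judged:
By the outcome, as a careful person would: the job done as asked, in the order asked, and still so for the second after the job is handed in, with the robot touching nothing.
It also fails if it takes over 48 s, if anything falls off the work surface, if the arm or the gripper's body presses on something with over 40 N, if the wrist force passes 120 N, or if a joint passes its speed limit or range.

## Working session

There is one attempt and no reset: what is moved stays moved. The work goes in short steps, Python scripts to look and compute and a tool call to move; the robot and the scene stay as the last step left them, time stands still between calls to the robot, and variables do not carry over. Pictures are saved under pics/ and viewed, at most 10 in all, crops included, and the job is handed in when it is done.

Besides the shell and the picture viewer there is one more tool, called after ">>>" by a JSON object that holds its "fn" and its "kwargs", one argument or row to a line. servo_tool: Moves the arm, as the interface text tells. Shift numbers are shares of 500 mm and turn numbers shares of 90 degrees, none past 1 either way. Its arguments: {"type":"object","properties":{"steps":{"type":"string"},"gripper":{"type":"number"},"force":{"type":"number"}},"required":["steps"]}

```bash
mkdir -p pics; cat > h.py <<'E'
import numpy as np, cv2
from plant import observe, camera, workorder, robot
def pts(c):
    h,w=c["z_map"].shape; f=h/2/np.tan(np.radians(c["vertical_fov"]/2))
    v,u=np.mgrid[:h,:w]; z=c["z_map"]
    P=np.stack([(u-c["cx"])*z/f,(v-c["cy"])*z/f,z],-1)
    T=np.linalg.inv(c["camera_from_world"]); W=P@T[:3,:3].T+T[:3,3]; W[z==0]=np.nan
    return W
def save(c,n): cv2.imwrite("pics/"+n,c["img"][:,:,::-1])
E
python3 - <<'E'
from h import *
s=observe(); print(s["time"],s["ee_pos"],np.round(s["ee_rot"],3).tolist(),s["finger_gap"])
for n in("top","scene"):
    c=camera(n); save(c,n+"0.png"); W=pts(c); np.save(n+".npy",W)
    T=np.linalg.inv(c["camera_from_world"]); print(n,T[:3,3])
    dark=(c["img"].max(-1)<70)
    for lo,hi in((.198,.218),(.12,.14),(.142,.175)):
        m=((W[...,2]>lo)&(W[...,2]<hi)).astype(np.uint8)
        k,l,st,ce=cv2.connectedComponentsWithStats(m)
        for i in range(1,k):
            if st[i,4]>15:
                q=W[l==i]; print(lo,st[i].tolist(),q.mean(0).round(4),q.min(0).round(3),q.max(0).round(3),dark[l==i].mean().round(2))
E
```

```text
0.0 [ 0.24472001 -0.57417389  0.2030387 ] [[0.92, 0.392, -0.001], [0.392, -0.92, 0.002], [0.0, -0.002, -1.0]] 0.9996126940961806
top [0.43925862 0.01329756 1.02231274]
0.198 [300, 206, 22, 21, 367] [0.4788 0.0354 0.2072] [0.456 0.012 0.198] [0.501 0.06  0.212] 0.96
0.198 [274, 340, 56, 21, 140] [0.1928 0.057  0.2081] [ 0.172 -0.001  0.198] [0.209 0.117 0.218] 0.94
0.12 [288, 194, 48, 48, 1321] [0.4776 0.0343 0.1322] [ 0.422 -0.022  0.127] [0.536 0.093 0.14 ] 0.02
0.142 [291, 209, 7, 7, 43] [0.4919 0.0763 0.1496] [0.484 0.069 0.145] [0.499 0.084 0.157] 0.16
0.142 [326, 220, 6, 6, 28] [ 0.466  -0.0055  0.1528] [ 0.459 -0.012  0.146] [0.471 0.    0.167] 0.0
scene [ 1.02006831 -0.62412054  0.82918337]
0.198 [416, 0, 24, 7, 85] [0.125  1.5439 0.2076] [0.081 1.513 0.198] [0.153 1.659 0.218] 0.36
0.198 [567, 0, 73, 11, 273] [0.8862 2.0043 0.2073] [0.7   1.978 0.198] [1.022 2.024 0.218] 0.0
0.198 [273, 7, 11, 6, 46] [-0.444   1.042   0.2084] [-0.476  1.029  0.198] [-0.418  1.059  0.217] 0.09
0.198 [208, 18, 66, 26, 313] [-0.3867  0.7183  0.208 ] [-0.415  0.545  0.198] [-0.355  0.915  0.218] 
[... 2931 characters left out ...]
09 0.975 0.175] 0.0
0.142 [511, 77, 9, 11, 72] [0.7499 0.9626 0.159 ] [0.737 0.949 0.142] [0.769 0.981 0.173] 0.82
0.142 [525, 80, 20, 14, 204] [0.8202 0.9523 0.1607] [0.788 0.932 0.143] [0.848 0.992 0.175] 0.0
0.142 [148, 138, 44, 15, 376] [ 0.0402 -0.0385  0.1586] [-0.033 -0.07   0.142] [0.069 0.027 0.175] 0.5
0.142 [224, 139, 8, 9, 20] [0.1888 0.0566 0.1707] [0.182 0.035 0.166] [0.197 0.075 0.174] 0.0
0.142 [312, 179, 7, 7, 39] [0.4923 0.0737 0.1498] [0.481 0.066 0.143] [0.5   0.085 0.157] 0.46
0.142 [295, 180, 15, 15, 153] [0.4823 0.0295 0.1555] [0.46  0.016 0.143] [0.497 0.054 0.175] 0.1
0.142 [286, 188, 5, 11, 36] [ 0.4655 -0.0073  0.1521] [ 0.457 -0.012  0.143] [0.472 0.001 0.17 ] 0.0
```

View pics/top0.png

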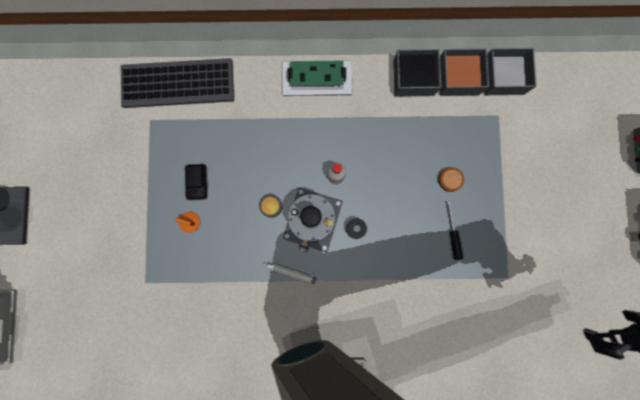

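View pics/scene0.png

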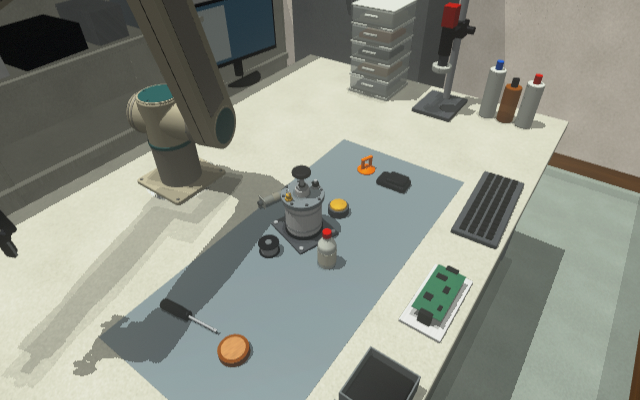

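The top view shows the knob at pixel (311,216), the pin at (294,212) and the relief valve at (329,223). The scene view confirms the tank is upright and the path to it is clear. The knob centre is about (0.479, 0.036).

>>> {"fn": "servo_tool", "kwargs": {
  "steps": "0.9 -0.93 -0.14 0;0.9 -0.93 -0.14 0;0.9 -0.93 -0.14 0;0.9 -0.93 -0.14 0;0.9 -0.93 -0.14 0;0.9 -0.93 -0.14 0;0.9 -0.93 -0.14 0;0.9 -0.93 -0.14 0",
  "gripper": 1,
  "force": 40
}}

```text
time: 0.9
ee_pos: [0.3874, -0.2016, 0.2471]
ee_rot: [[0.92, 0.391, -0.0], [0.391, -0.92, 0.0], [0.0, -0.0, -1.0]]
wrist_force: [0.4, -0.4, -0.8]
finger_gap: -0.001
finger_force: 0.0
```

>>> {"fn": "servo_tool", "kwargs": {
  "steps": "0.34 -0.35 -0.03 0;0.34 -0.35 -0.03 0;0.34 -0.35 -0.03 0;0.34 -0.35 -0.03 0;0.34 -0.35 -0.03 0;0.34 -0.35 -0.03 0;0.34 -0.35 -0.03 0;0.34 -0.35 -0.03 0"
}}

```text
time: 1.7
ee_pos: [0.4746, 0.0235, 0.2618]
ee_rot: [[0.92, 0.391, -0.001], [0.391, -0.92, -0.0], [-0.001, -0.0, -1.0]]
wrist_force: [-0.5, -0.7, 0.8]
finger_gap: 0.0
finger_force: 0.0
```

```bash
python3 - <<'E'
from h import *
s=observe(); print(s["time"],s["ee_pos"],s["qpos"],s["wrist_force"])
W=np.load("top.npy"); q=W[195:240,290:335].reshape(-1,3); 
for lo,hi in((.203,.22),(.185,.22)):
    a=q[(q[:,2]>lo)&(q[:,2]<hi)]; (c,r)=cv2.minEnclosingCircle(a[:,:2].astype(np.float32)); print(c,r,a.mean(0))
c=camera("scene"); cv2.imwrite("pics/s1.png",cv2.resize(c["img"][110:260,220:400,::-1],None,fx=4,fy=4))
c=camera("wrist"); save(c,"w1.png"); W=pts(c)
for lo,hi in((.195,.22),(.145,.17)):
    m=((W[...,2]>lo)&(W[...,2]<hi)).astype(np.uint8); k,l,st,ce=cv2.connectedComponentsWithStats(m)
    for i in range(1,k):
        if st[i,4]>60: p=W[l==i]; print(lo,st[i],p.mean(0).round(4),cv2.minEnclosingCircle(p[:,:2].astype(np.float32)))
E
```

```text
1.7 [0.47456363 0.02346359 0.2617627 ] [-4.95524489e+00 -1.00194807e+00 -1.39249166e+01  7.71458402e+01
 -2.38426060e-02  1.51997444e+02] [-0.53852267 -0.67108665  0.81275289]
(0.47889643907546997, 0.035571176558732986) 0.023897038772702217 [0.47892016 0.03531246 0.20737307]
(0.47882258892059326, 0.035485800355672836) 0.02468794211745262 [0.47870561 0.03539214 0.2071626 ]
0.195 [ 272  158   62   61 2892] [0.4801 0.0376 0.2065] ((0.47861066460609436, 0.03732439875602722), 0.024509156122803688)
0.145 [261 135  19  20 277] [0.4918 0.0776 0.1493] ((0.49134060740470886, 0.07784231007099152), 0.009125357493758202)
0.145 [293 155  29  10  89] [0.4938 0.0407 0.1485] ((0.4904211163520813, 0.040109310299158096), 0.013616159558296204)
0.145 [332 195  14  18 183] [ 0.4657 -0.0028  0.1529] ((0.4655715227127075, -0.003690075594931841), 0.008461002260446548)
```

View pics/w1.png

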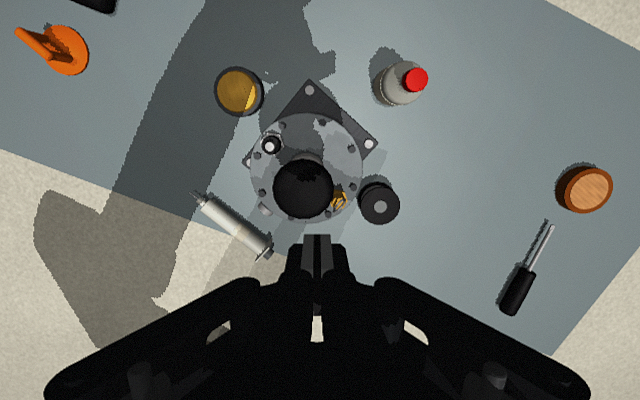

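View pics/s1.png

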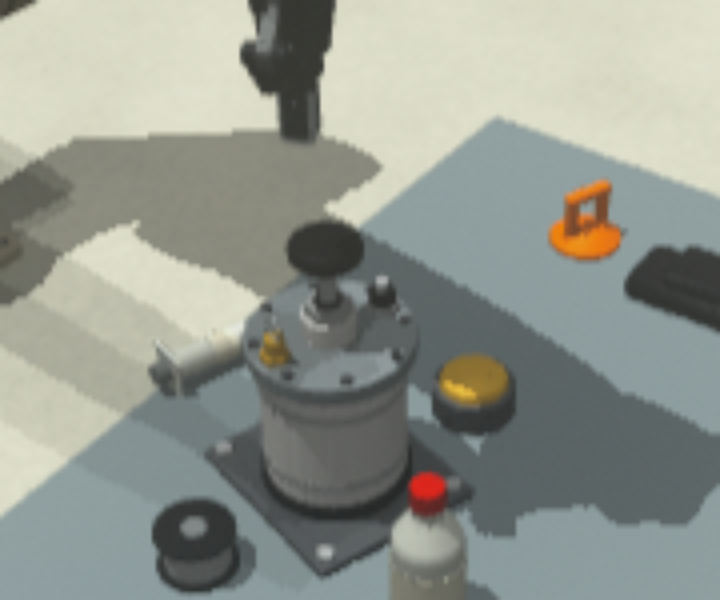

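The closed fingertips are above the knob and about 13 mm short of its centre in y. In the wrist view the knob is at (303,188), the pin at (271,145) and the valve at (339,202), with nothing blocking the way down.

>>> {"fn": "servo_tool", "kwargs": {
  "steps": "0.018 -0.02 0 0;0.018 -0.02 0.05 0;0.018 -0.02 0.08 0;0.018 -0.02 0.08 0;0.018 -0.02 0.08 0"
}}

```text
time: 2.3
ee_pos: [0.4795, 0.0366, 0.2224]
ee_rot: [[0.92, 0.391, -0.0], [0.391, -0.92, 0.0], [-0.0, -0.0, -1.0]]
wrist_force: [-0.2, 0.0, 0.1]
finger_gap: -0.007
finger_force: 0.0
```

>>> {"fn": "servo_tool", "kwargs": {
  "steps": "0 0 0.025 0;0 0 0.04 0;0 0 0.055 0;0 0 0.068 0;0 0 0.077 0;0 0 0.077 0;0 0 0.077 0"
}}

```text
time: 3.0
ee_pos: [0.4796, 0.0367, 0.1838]
ee_rot: [[0.92, 0.392, 0.0], [0.392, -0.92, 0.0], [0.0, 0.0, -1.0]]
wrist_force: [0.2, -0.2, 0.0]
finger_gap: 0.003
finger_force: 0.0
```

```bash
python3 - <<'E'
from h import *
s=observe(); print(s["time"],s["ee_pos"],s["wrist_force"],s["torque"],s["joint_torque"])
c=camera("scene"); cv2.imwrite("pics/s2.png",cv2.resize(c["img"][120:240,230:390,::-1],None,fx=5,fy=5))
W=pts(c)
c=camera("wrist"); save(c,"w2.png"); W=pts(c)
E
```

```text
3.0 [0.47960391 0.03671365 0.18375897] [ 0.15525339 -0.2448186   0.04278009] [ 0.01929304 -0.00572167  0.02741236] [-1.24127528e-04 -3.02654707e+01  2.84361076e+01  1.28086971e-02
  4.75369291e-05  1.06397415e-04]
```

View pics/s2.png

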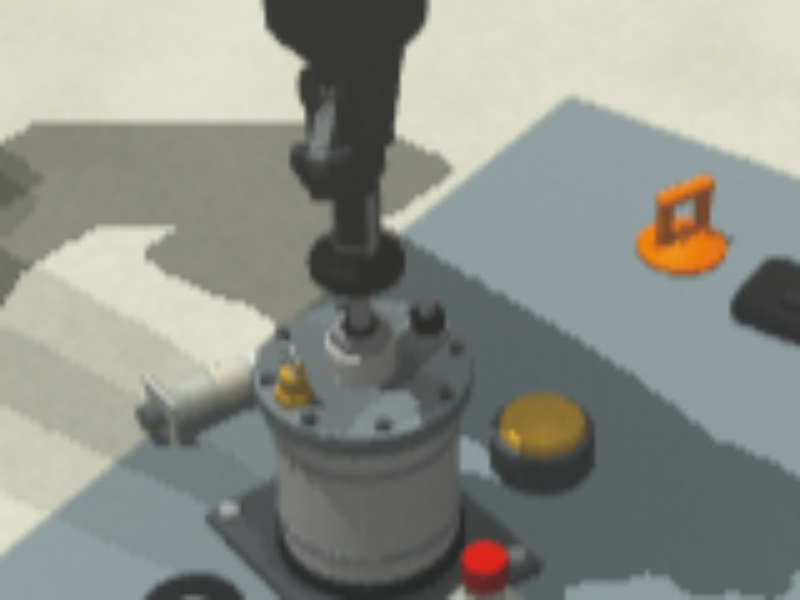

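View pics/w2.png

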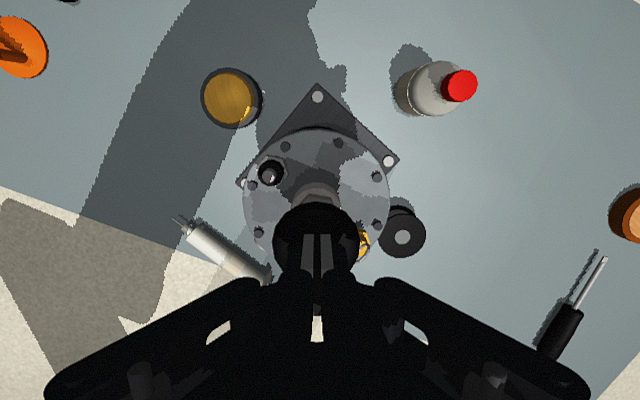

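Odd: the TCP reads 0.184, but the wrist force is zero and the knob in the scene view (357,262) looks as high above its collar as before. I'll check with depth data.

```bash
python3 - <<'E'
from h import *
c=camera("scene"); W=pts(c); print("scene knob column (z map)")
for u in (299,301,303,305): print(u,[tuple((W[v,u]*1000).round().tolist()) for v in range(158,184,3)])
T=c["camera_from_world"]; f=200/np.tan(np.radians(c["vertical_fov"]/2))
for p in ([.479,.0365,.208],[.479,.0365,.184]):
    q=T[:3,:3]@p+T[:3,3]; print(p,q[:2]/q[2]*f+[c["cx"],c["cy"]])
c=camera("wrist"); W=pts(c)
for v in (205,215,225,232,238,245,260): print(v,[tuple((W[v,u]*1000).round().tolist()) for u in (290,310,317,322,345)])
m=(W[...,2]>.14)&(W[...,2]<.185); m[:, :250]=0;m[200:]=0; print(W[m].mean(0),W[165:180,262:278,2].max())
s=observe(); print(s["time"],s["ee_pos"],s["wrist_force"],s["finger_gap"],robot)
E
```

```text
scene knob column (z map)
299 [(495.0, 10.0, 264.0), (481.0, 26.0, 241.0), (484.0, 21.0, 236.0), (482.0, 24.0, 224.0), (476.0, 31.0, 209.0), (482.0, 22.0, 207.0), (487.0, 15.0, 204.0), (472.0, 33.0, 177.0), (465.0, 40.0, 160.0)]
301 [(504.0, 6.0, 270.0), (488.0, 25.0, 244.0), (488.0, 25.0, 235.0), (488.0, 24.0, 227.0), (479.0, 35.0, 208.0), (486.0, 25.0, 207.0), (492.0, 17.0, 205.0), (479.0, 33.0, 180.0), (478.0, 32.0, 170.0)]
303 [(501.0, 17.0, 263.0), (489.0, 32.0, 240.0), (486.0, 35.0, 228.0), (488.0, 32.0, 222.0), (484.0, 37.0, 208.0), (492.0, 25.0, 209.0), (496.0, 21.0, 205.0), (484.0, 35.0, 181.0), (484.0, 34.0, 172.0)]
305 [(489.0, 40.0, 245.0), (490.0, 38.0, 237.0), (490.0, 37.0, 229.0), (490.0, 37.0, 220.0), (489.0, 37.0, 210.0), (494.0, 31.0, 207.0), (498.0, 25.0, 203.0), (342.0, 219.0, 3.0), (478.0, 49.0, 159.0)]
[0.479, 0.0365, 0.208] [301.54103163 169.48610512]
[0.479, 0.0365, 0.184] [301.94286385 177.0975176 ]
205 [(470.0, 55.0, 131.0), (499.0, 49.0, 203.0), (500.0, 45.0, 203.0), (501.0, 43.0, 202.0), (487.0, 16.0, 131.0)]
215 [(490.0, 57.0, 205.0), (495.0, 47.0, 206.0), (496.0, 44.0, 207.0), (497.0, 41.0, 208.0), (501.0, 30.0, 204.0)]
225 [(486.0, 55.0, 207.0), (490.0, 45.0, 207.0), (491.0, 42.0, 207.0), (493.0, 39.0, 209.0), (497.0, 28.0, 206.0)]
232 [(482.0, 53.0, 208.0), (486.0, 43.0, 207.0), (488.0, 40.0, 208.0), (488.0, 38.0, 207.0), (494.0, 27.0, 208.0)]
238 [(479.0, 52.0, 207.0), (489.0, 44.0, 220.0), (489.0, 41.0, 219.0), (491.0, 39.0, 221.0), (490.0, 25.0, 208.0)]
245 [(475.0, 50.0, 208.0), (489.0, 44.0, 228.0), (489.0, 41.0, 227.0), (491.0, 39.0, 228.0), (487.0, 23.0, 207.0)]
260 [(481.0, 50.0, 234.0), (489.0, 44.0, 243.0), (490.0, 41.0, 242.0), (491.0, 39.0, 242.0), (491.0, 28.0, 234.0)]
[0.49197362 0.06019086 0.14918239] nan
3.2 [0.47986719 0.03668142 0.18412714] [ 0.66071372 -0.49877435 -0.11712824] 0.0018605619059316476 <Robot object at 0x7f61ffcc4050>
```

Depth shows the fingertip really at z≈0.216, while the reported TCP is 0.184. The knob is still up at 0.208 and untouched. The lateral position agrees, but the reported z is about 32 mm too low. I'll go by vision and force and descend carefully.

>>> {"fn": "servo_tool", "kwargs": {
  "steps": "0 0 0.01 0;0 0 0.02 0;0 0 0.03 0;0 0 0.03 0;0 0 0.03 0"
}}

```text
time: 3.7
ee_pos: [0.4806, 0.0366, 0.17]
ee_rot: [[0.92, 0.392, 0.002], [0.392, -0.92, -0.0], [0.002, 0.001, -1.0]]
wrist_force: [-0.7, 0.0, 7.1]
finger_gap: 0.001
finger_force: 3.8
```

```bash
cat >> h.py <<'E'
def look():
    s=observe(); c=camera("wrist"); W=pts(c); h=W[...,2]
    k=h[:,:]; m=(np.hypot(W[...,0]-.479,W[...,1]-.0365)<.017)&(h<.2095)&(h>.17)
    d=np.hypot(W[...,0]-.4918,W[...,1]-.0774)<.004
    print(s["time"],s["ee_pos"].round(4),np.round(s["wrist_force"],1),"knob",np.nanmedian(h[m]),m.sum(),"pin",np.nanpercentile(h[d],95) if d.sum() else None,d.sum())
    r=h[225:262:3,317]; print((r*1000).round())
    return c
E
python3 -c "from h import *;look()"
```

```text
3.7 [0.4806 0.0366 0.17  ] [-0.7  0.   7.1] knob 0.19671042961352042 1176 pin 0.15875018177161 169
[196. 196. 197. 201. 205. 209. 211. 215. 217. 221. 224. 226. 229.]
```

Contact at 7 N, with the knob at 0.197 (stroke 11 mm). Continuing to the stop.

>>> {"fn": "servo_tool", "kwargs": {
  "steps": "0 0 0.01 0;0 0 0.02 0;0 0 0.026 0;0 0 0.028 0;0 0 0.028 0"
}}

```text
time: 4.25
ee_pos: [0.4808, 0.0366, 0.157]
ee_rot: [[0.92, 0.392, 0.003], [0.392, -0.92, -0.0], [0.003, 0.001, -1.0]]
wrist_force: [-2.1, -0.4, 12.5]
finger_gap: 0.002
finger_force: 6.1
```

```bash
python3 -c "from h import *;look()"
```

```text
4.25 [0.4808 0.0366 0.157 ] [-2.1 -0.4 12.5] knob 0.19235117760669992 1953 pin 0.16404454281087819 241
[184. 183. 183. 188. 191. 195. 198. 201. 205. 208. 210. 213. 215.]
```

>>> {"fn": "servo_tool", "kwargs": {
  "steps": "0 0 0.003 0;0 0 0.003 0;0 0 -0.02 0;0 0 -0.05 0;0 0 -0.07 0;0 0 -0.07 0;0 0 -0.07 0;0 0 -0.07 0"
}}

```text
time: 5.1
ee_pos: [0.4786, 0.0367, 0.1885]
ee_rot: [[0.92, 0.392, -0.002], [0.392, -0.92, 0.0], [-0.002, -0.001, -1.0]]
wrist_force: [-0.0, 0.2, -0.6]
finger_gap: -0.003
finger_force: 0.0
```

```bash
python3 -c "from h import *;look()"
```

```text
5.1 [0.4786 0.0367 0.1885] [-0.   0.2 -0.6] knob 0.20730961600857548 1245 pin 0.16396496926540002 169
[207. 207. 208. 220. 224. 227. 230. 234. 235. 240. 242. 244. 248.]
```

>>> {"fn": "servo_tool", "kwargs": {
  "steps": "0 0 0.02 0;0 0 0.04 0;0 0 0.06 0;0 0 0.074 0;0 0 0.074 0;0 0 0.074 0"
}}

```text
time: 5.75
ee_pos: [0.4806, 0.0366, 0.1568]
ee_rot: [[0.92, 0.392, 0.003], [0.392, -0.92, -0.0], [0.003, 0.002, -1.0]]
wrist_force: [-7.5, 0.3, 26.0]
finger_gap: -0.001
finger_force: 13.3
```

```bash
python3 -c "from h import *;look()"
```

```text
5.75 [0.4806 0.0366 0.1568] [-7.5  0.3 26. ] knob 0.19223947771306077 1976 pin 0.1693101748991442 295
[184. 184. 183. 188. 190. 195. 199. 202. 204. 208. 211. 213. 215.]
```

>>> {"fn": "servo_tool", "kwargs": {
  "steps": "0 0 -0.02 0;0 0 -0.05 0;0 0 -0.074 0;0 0 -0.074 0;0 0 -0.074 0;0 0 -0.074 0"
}}

```text
time: 6.4
ee_pos: [0.4784, 0.0367, 0.1882]
ee_rot: [[0.92, 0.392, -0.003], [0.392, -0.92, 0.0], [-0.003, -0.001, -1.0]]
wrist_force: [-0.1, -0.8, -0.4]
finger_gap: 0.001
finger_force: 0.0
```

```bash
python3 -c "from h import *;look()"
```

```text
6.4 [0.4784 0.0367 0.1882] [-0.1 -0.8 -0.4] knob 0.20731486726394688 1250 pin 0.16933026229300874 195
[207. 207. 208. 219. 222. 227. 229. 233. 236. 238. 241. 244. 246.]
```

Full stroke reached the stop at 26 N. The pin tip is at 0.169. Two or three more strokes, slightly gentler.

>>> {"fn": "servo_tool", "kwargs": {
  "steps": "0 0 0.02 0;0 0 0.04 0;0 0 0.06 0;0 0 0.072 0;0 0 0.072 0;0 0 0.072 0"
}}

```text
time: 7.05
ee_pos: [0.4804, 0.0366, 0.1568]
ee_rot: [[0.92, 0.392, 0.002], [0.392, -0.92, -0.0], [0.002, 0.001, -1.0]]
wrist_force: [-6.7, -0.2, 22.0]
finger_gap: 0.001
finger_force: 10.7
```

>>> {"fn": "servo_tool", "kwargs": {
  "steps": "0 0 -0.02 0;0 0 -0.05 0;0 0 -0.072 0;0 0 -0.072 0;0 0 -0.072 0;0 0 -0.072 0"
}}

```text
time: 7.65
ee_pos: [0.4785, 0.0368, 0.1883]
ee_rot: [[0.92, 0.392, -0.003], [0.392, -0.92, 0.0], [-0.002, -0.001, -1.0]]
wrist_force: [0.1, 0.2, -0.4]
finger_gap: -0.006
finger_force: 0.0
```

```bash
python3 -c "from h import *;look()"
```

```text
7.65 [0.4785 0.0368 0.1883] [ 0.1  0.2 -0.4] knob 0.2073504626577059 1244 pin 0.17402450202058098 224
[208. 208. 207. 220. 224. 227. 228. 233. 236. 239. 243. 245. 247.]
```

>>> {"fn": "servo_tool", "kwargs": {
  "steps": "0 0 0.02 0;0 0 0.04 0;0 0 0.06 0;0 0 0.072 0;0 0 0.072 0;0 0 0.072 0"
}}

```text
time: 8.3
ee_pos: [0.4805, 0.0366, 0.1568]
ee_rot: [[0.92, 0.392, 0.003], [0.392, -0.92, -0.0], [0.002, 0.001, -1.0]]
wrist_force: [-6.2, 0.9, 21.1]
finger_gap: 0.002
finger_force: 10.6
```

>>> {"fn": "servo_tool", "kwargs": {
  "steps": "0 0 -0.02 0;0 0 -0.05 0;0 0 -0.072 0;0 0 -0.072 0;0 0 -0.072 0;0 0 -0.072 0"
}}

```text
time: 8.9
ee_pos: [0.4784, 0.0368, 0.1883]
ee_rot: [[0.92, 0.392, -0.003], [0.392, -0.92, 0.0], [-0.002, -0.001, -1.0]]
wrist_force: [-0.5, 0.4, -0.1]
finger_gap: -0.002
finger_force: 0.0
```

```bash
python3 -c "from h import *;look()"
```

```text
8.9 [0.4784 0.0368 0.1883] [-0.5  0.4 -0.1] knob 0.2073114290053341 1250 pin 0.17886298587606614 246
[207. 207. 207. 220. 223. 227. 229. 232. 236. 239. 240. 244. 247.]
```

The pin tip is at 0.179, which is nominally fully out. One more stroke will confirm that it has stopped rising.

>>> {"fn": "servo_tool", "kwargs": {
  "steps": "0 0 0.02 0;0 0 0.04 0;0 0 0.06 0;0 0 0.072 0;0 0 0.072 0;0 0 0.072 0"
}}

```text
time: 9.55
ee_pos: [0.4805, 0.0366, 0.1568]
ee_rot: [[0.92, 0.392, 0.003], [0.392, -0.92, -0.0], [0.002, 0.001, -1.0]]
wrist_force: [-6.2, 0.1, 20.9]
finger_gap: -0.002
finger_force: 10.6
```

>>> {"fn": "servo_tool", "kwargs": {
  "steps": "0 0 -0.02 0;0 0 -0.05 0;0 0 -0.072 0;0 0 -0.072 0;0 0 -0.072 0;0 0 -0.072 0"
}}

```text
time: 10.15
ee_pos: [0.4784, 0.0367, 0.1883]
ee_rot: [[0.92, 0.392, -0.003], [0.392, -0.92, 0.0], [-0.002, -0.001, -1.0]]
wrist_force: [0.3, -0.2, -0.0]
finger_gap: -0.001
finger_force: 0.0
```

```bash
python3 -c "from h import *;look()"
```

```text
10.15 [0.4784 0.0367 0.1883] [ 0.3 -0.2 -0. ] knob 0.20734561979684787 1239 pin 0.17893108293672097 251
[206. 208. 207. 220. 223. 226. 229. 233. 236. 238. 242. 246. 246.]
```

>>> {"fn": "servo_tool", "kwargs": {
  "steps": "0 0 -0.06 0;0 0 -0.12 0;0 0 -0.18 0;0 0 -0.24 0;0 0 -0.24 0;0 0 -0.24 0"
}}

```text
time: 10.8
ee_pos: [0.4798, 0.0367, 0.3096]
ee_rot: [[0.92, 0.392, 0.0], [0.392, -0.92, -0.0], [0.0, 0.0, -1.0]]
wrist_force: [-0.5, 0.2, -0.2]
finger_gap: 0.002
finger_force: 0.0
```

```bash
python3 -c "
from h import *
save(look(),'w3.png')"
```

```text
10.8 [0.4798 0.0367 0.3096] [-0.5  0.2 -0.2] knob 0.2072878438448108 997 pin 0.17932450786695806 78
[ -1.  -2.  -1. 341. 345. 348. 352. 354. 357. 360. 363. 366. 367.]
```

View pics/w3.png

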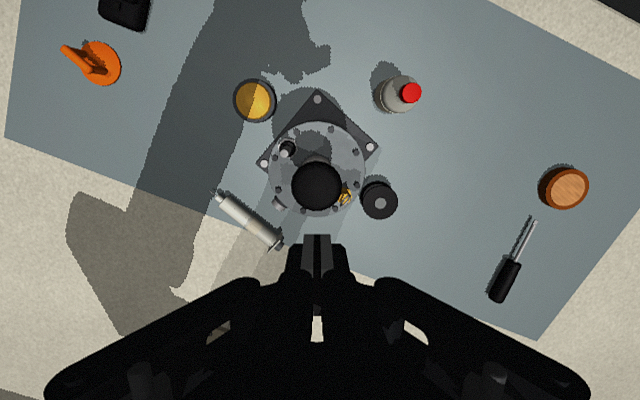

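The pin at (288,148) stands fully out at 0.179 m and did not rise on the extra stroke. The knob at (316,187) is up, the hand is clear and the other objects are where they were.

```bash
python3 -c "from plant import workorder;print(workorder.hand_in())"
```

```text
the job is handed in; nothing more can be done
None
```

The tank is charged and the job handed in at about 11 s: five full strokes, the last only to confirm the pin had stopped rising; pin fully out (tip at 179 mm), knob back up, hand clear, nothing else seen to move.

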